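Lock the spindle of a bench drive with its slotted disc and bar

TASK

Lock the drive's spindle for transport: push a peg of the slotted disc round until the slot lines up with the locking bar, then push the bar by its upright tab through the disc and into the keeper, fully home with the tab against the guide. Do it all by pushing with the fingertips or the outside of the fingers: lift nothing, and leave the things lying about where they are.

Things in the scene. Friction and masses are not known exactly. Their poses are not given: they have to be found in the camera images.
- lock_base: Fixed drive unit: grey housing 24 mm high, about 310 mm long, 116 mm wide at the disc, 70 mm at the track. Origin on the bench (z = 0) on the disc's axis; x axis = the way the bar is pushed, z up. The bar's channel lies along y = 0: open-topped track from x = -222 to -52 mm with walls 43 mm high, then the disc from -46 to +46 mm.
- guide (a point): Aluminium bridge over the track before the disc: centre of its top, 60 mm above the bench. It is 30 mm long (lock_base x -82 to -52 mm) and 39 mm wide. The bar runs under it; its rear face stops the tab.
- keeper (a point): Like bridge beyond the disc that takes the bar's nose: centre of its top, 60 mm above the bench; 26 mm long (lock_base x +56 to +82 mm), 41 mm wide.
- disc (a joint): Angle of the slotted disc in rad, growing anticlockwise seen from above; 0 when its slot lies along the bar's channel (lock_base x axis). pi is lined up too, as the slot goes right across. Stops at -0.35 and 3.49; starts between 0.5 and 2.64. Light friction (about 0.05 N m, 1.5 N at a peg); it stays where it is left.
- disc_center (a point): Centre of the disc's top face, on its axis, 47 mm above the bench. Aluminium disc 92 mm across; x axis along its slot, which goes right across it, open at the top, 17 mm wide with mouths flared to 29 mm, floor 30.5 mm above the bench.
- peg_a (a point): Upright round steel peg on the disc for turning it: 10 mm thick, from 47 to 92 mm above the bench, 33 mm from the disc's axis on the disc's +y side (square to the slot). This point is on the peg's axis, half-way up.
- peg_b (a point): The like peg on the disc's -y side, opposite peg_a; this point is on its axis, half-way up.
- bar: Loose steel locking bar in the track, 12 mm wide and high, 158 mm long, 0.15 to 0.31 kg, slides with 1 to 2 N. Origin: middle of its underside, 31 mm above the bench; x axis towards its nose. lock_base x of the origin: -137 to -129 mm at the start, -13 mm when fully home.
- bar_tab (a point): Centre of the upright steel tab at the bar's rear end, 60.5 mm above the bench and 74 mm behind the bar's origin: 10 mm thick along the bar, 34 mm wide, from 45 to 76 mm above the bench. lock_base x: -211 to -203 mm at the start, -87 mm when its front rests against the guide (fully home).
- bar_nose (a point): End of the bar's round nose (radius 6 mm), 153 mm ahead of bar_tab, 37 mm above the bench. lock_base x: -58 to -50 mm at the start, just short of the disc; +66 mm, inside the keeper, when home.
- cap_mid (a point): Bystander, to be left alone: red screw cap lying upside down, 58 mm across, 18 mm high; this point is 6 mm above its underside, about its middle.
- dish_mid (a point): Bystander, to be left alone: flat round covered dish, 62 mm across, 15 mm high; this point is 6 mm above its underside, about its middle.
- forceps_mid (a point): Bystander, to be left alone: steel forceps lying flat, 118x11x9 mm; this point is 6 mm above its underside, about its middle.
- timer_mid (a point): Bystander, to be left alone: white countdown timer lying on its back, 87x86x19 mm; this point is 6 mm above its underside, about its middle.
- marker_mid (a point): Bystander, to be left alone: marker pen with a green cap lying flat, 135x16x14 mm; this point is 6 mm above its underside, about its middle.
- tip_box_mid (a point): Bystander, to be left alone: transparent-lidded box of pipette tips, 121x91x78 mm; this point is 6 mm above its underside, about its middle.
Not all that is in view belongs to the job. Several things have the shape of the bar; the one meant has the colours described above.

How it is judged:
By the outcome, as a careful person would: the job done as asked, in the order asked, and still so for the second after the job is handed in, with the robot touching nothing.
It also fails if it takes over 53 s, if anything falls off the work surface, if the arm or the gripper's body presses on something with over 40 N, if the wrist force passes 120 N, or if a joint passes its speed limit or range.

ROBOT

A 6-joint arm with a two-finger parallel gripper is mounted at the origin on a cart in front of the work surface, level with it; the furniture and walls round the work are solid. World frame = base frame: x ahead of the robot, y to its left, z up, the work surface at z = 0. Lengths are in m, angles in rad, forces in N, time in s.
With the tool pointing down it reaches from about 0.35 to 0.85 m from the base axis. Payload 8.1 kg.
Tool frame: the origin (TCP) lies between the finger pads; the fingertips stand 14 mm ahead of it and the grasp point (between the pads) lies 5 mm behind it (robot.tip_reach is the z of the fingertips in the tool frame, in m); z points along the fingers, y is the line along which they close (so a half turn about z gives the same grasp; the last joint's range is limited). The gripper opens to 93 mm and grips with 3 to 60 N. Pads are 15 mm wide; open, the fingers measure 128 mm over their backs; the gripper's body (75 mm by 188 mm) begins 65 mm behind the grasp point.
Start: joints at [1.24, 0.13, 1.488, -0, 1.523, -0.085], TCP at [0.146, 0.582, 0.233] pointing down, gripper open.
Joint ranges: [-2.96, 2.96], [-0.89, 2.26], [0.02, 2.5], [-1.34, 4.48], [0, 2.73], [-2.66, 2.66]. Speed limits (rad/s): [2.39, 2.39, 2.79, 3.14, 3.14, 3.14].

INTERFACE

Orientations are given as a rotation vector (axis times angle).
In Python, from plant import robot gives the robot as it stands. The module is installed in compiled form; this text tells all that it offers.
- The arm moves only by the shell command python3 -m handwheel 'ROWS' [FORCE]. ROWS is JSON, a list of rows, each a list of 7 numbers: the closure, from -1 (fully open) to 1 (shut), then the shift along the tool's x, y, z each as a share of 100 cm, from -1 to 1, then the turn, a rotation vector about the tool's x, y, z each as a share of 180 degrees, from -1 to 1. In form: [[grip, tx, ty, tz, rx, ry, rz], ...]. A call has 1 to 20 rows; each row is the pose to reach, as a shift and turn from the pose commanded when the call began, along the tool's axes at that moment, turning the shorter way round; what a row does not reach only later rows make up. A row lasts 1/8 s, in which the tool goes at most 62.5 mm and 10.7 degrees, less where a joint would pass 70% of its speed; a pose out of reach is approached as far as the arm can. A call with a number of a shift or a turn outside -1 to 1 is refused whole. A call with a gripper value outside its range is refused whole. The fingers move at their own pace and stop on an object; FORCE is the grip in N (left out, the last holds). Time passes only in rows, so rows that repeat a pose let the fingers close. It gives the time, the measured TCP pose, the force, the opening and the grip force at its end, in the units of the state.
- robot.read_state(): the state, without advancing time (a new reading comes with each control period).
- robot.read_camera(name): name is "scene" or "top" or "wrist"; returns a dict with "frame" (384x512x3 uint8, red, green, blue), "fx", "fy", "cx", "cy" (pixels), "rvec" (rotation vector, rad) and "tvec" (3), from world to camera coordinates, as OpenCV has them; the wrist camera has in their place "T_tool_cam" (4x4, takes a point from camera to tool coordinates, whose origin is the TCP and whose axes are the flange's). Camera axes: x right, y down, z forward; pixel columns grow to the right and rows downward; lengths in m; the calibration is good to about 2 mm. A picture is of the moment at which its call begins: read the wrist's pose just before it. There is no depth.
- robot.close_job(): hands the job in; it is judged then, once.
Trained networks look in a picture, given as the dict that the camera call returned (one of the last four; its "shot" number tells which), for a name from the list of things; names that differ only in an ending like _2 or _b are one class to them, and where a whole thing is asked for, a point or a joint stands for the part that bears it (a point fixed in the world has none). Each returns a list of dicts, best first, with "conf" (0 to 1); they miss things now and then, are a little off and sometimes report something else, mostly with a low value. They report only what shows in the picture. A call takes as long as a camera call. They do not tell look-alikes from the thing itself.
- robot.regions_of(picture, name): "mask" (384x512 bool, what is visible of it) and "rect" ([left, top, right, bottom] in pixels, round what is visible of it).
The state is a dict: "t": time; "q": joint angles; "dq": joint speeds; "joint_torque": joint torques, N m; "tool_pos": TCP position; "orientation": TCP orientation; "force": force on the tool from outside, world axes, zero at the start; "wrist_torque": the same for the moment, N m; "opening": finger opening in m; "gripper_force": force on a finger pad.
Only numpy, scipy, OpenCV 4.12 (cv2) and the standard library are available. Lean on these libraries where they do the work, as an engineer would, in place of code of your own. Each camera call takes 0.05 s, during which the arm holds its last target. There are 200 camera calls.

## Working session

There is one attempt and no reset: what is moved stays moved. The work goes in short steps, Python scripts to look and compute and a shell command to move; the robot and the scene stay as the last step left them, time stands still between calls to the robot, and variables do not carry over. Pictures are saved under pics/ and viewed, at most 10 in all, crops included, and the job is handed in when it is done.

```bash
mkdir -p pics
python3 - <<'E'
from plant import robot
import cv2,numpy as np
s=robot.read_state();print(s['t'],s['tool_pos'],s['orientation'],s['force'])
ims=[]
for n in("scene","top"):
    p=robot.read_camera(n);print(n,p['fx'],p['cx'],p['cy'],p['rvec'],p['tvec'])
    cv2.imwrite(f'pics/{n}0.png',p['frame'][:,:,::-1])
    for k in("lock_base","bar","disc","bar_tab","peg_a","guide","keeper"):
        try: r=robot.regions_of(p,k);print(k,[(round(x['conf'],2),[int(v) for v in x['rect']]) for x in r[:4]])
        except Exception as e: print(k,e)
E
```

```text
0.0 [0.14579906 0.58145477 0.23159067] [-3.85080239e-01 -3.11752217e+00  2.84420908e-03] [ 0.48383646  0.63438389 -0.31472779]
scene 424.819676162971 260.2336065036835 187.03397286832777 [ 2.18097005 -0.97923772  0.40133914] [-0.43906651  0.32853528  1.24966383]
lock_base [(0.93, [209, 167, 293, 218])]
bar [(0.74, [156, 158, 188, 183]), (0.66, [322, 188, 336, 212]), (0.62, [249, 238, 271, 280]), (0.53, [223, 171, 248, 190])]
disc [(0.66, [221, 169, 245, 191])]
bar_tab [(0.73, [320, 184, 341, 211]), (0.64, [254, 187, 291, 203]), (0.62, [153, 152, 193, 182]), (0.5, [253, 238, 270, 281])]
peg_a [(0.57, [224, 168, 249, 192])]
guide [(0.92, [213, 164, 290, 218]), (0.55, [253, 187, 287, 200]), (0.3, [224, 165, 247, 193])]
keeper [(0.74, [222, 167, 248, 190]), (0.65, [209, 166, 297, 216])]
top 406.63307435434626 258.74137926307566 197.40089404810823 [ 2.1435063  -2.15032108  0.13535022] [-0.06955749  0.59053283  1.31059233]
lock_base [(0.7, [197, 182, 289, 225])]
bar [(0.8, [153, 213, 162, 254]), (0.72, [297, 236, 325, 278]), (0.57, [302, 127, 322, 169]), (0.47, [246, 187, 289, 200])]
disc [(0.78, [204, 188, 233, 219])]
bar_tab [(0.81, [152, 212, 160, 259]), (0.66, [299, 235, 325, 278]), (0.51, [302, 130, 319, 171]), (0.45, [251, 185, 283, 199])]
peg_a [(0.88, [207, 186, 234, 218]), (0.38, [334, 177, 362, 219])]
guide [(0.95, [195, 182, 288, 225])]
keeper [(0.76, [195, 184, 286, 221]), (0.39, [250, 187, 285, 199])]
```

Run:
```python
import cv2,numpy as np
a=cv2.imread('pics/scene0.png')[140:290,130:370];b=cv2.imread('pics/top0.png')
cv2.imwrite('pics/topcrop.png',cv2.resize(b[110:290,130:370],None,fx=3.3,fy=3.3,interpolation=cv2.INTER_CUBIC))
cv2.imwrite('pics/sc.png',cv2.resize(a,None,fx=3.3,fy=3.3,interpolation=cv2.INTER_CUBIC))
```

```text
(no output)
```

View pics/topcrop.png

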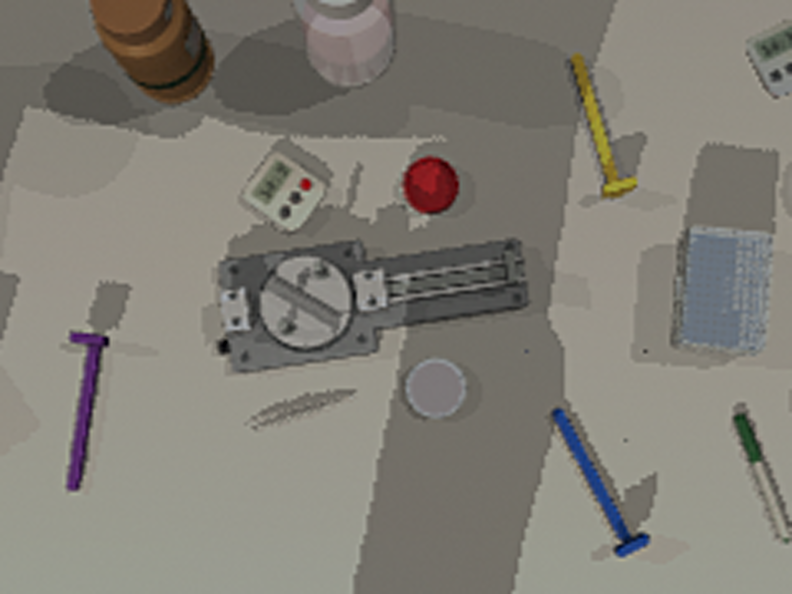

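View pics/sc.png

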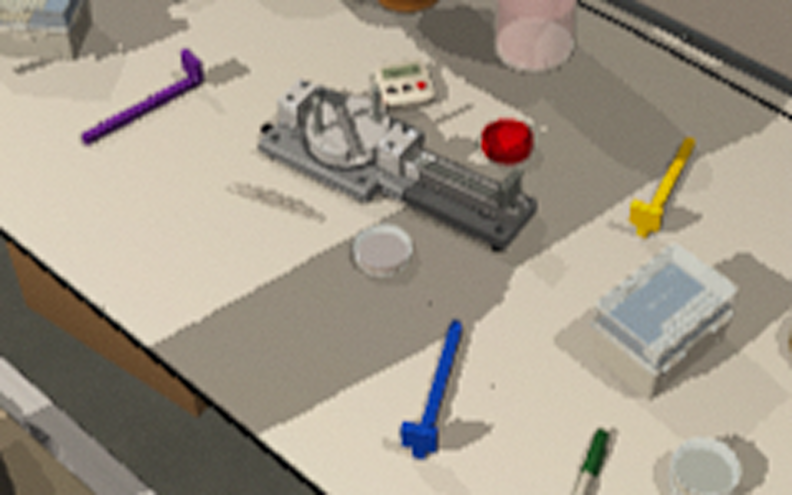

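The bar wanted is the bare steel one in the track, with its tab at about top px (286,190). The look-alikes are purple (157,235), yellow (312,147) and blue (311,256), all lying loose. The guide is at about (242,197), the keeper at (201,203), and the disc slot runs obliquely.

```bash
cat > h.py <<'E'
import numpy as np,cv2
from scipy.spatial.transform import Rotation as R
def ray(p,uv,z,s=None):
    if 'rvec' in p:
        Rw=cv2.Rodrigues(np.array(p['rvec'],float))[0].T; o=-Rw@np.array(p['tvec'])
    else:
        T=np.array(p['T_tool_cam']);Rt=R.from_rotvec(s['orientation']).as_matrix()
        Rw=Rt@T[:3,:3];o=Rt@T[:3,3]+s['tool_pos']
    d=Rw@np.array([(uv[0]-p['cx'])/p['fx'],(uv[1]-p['cy'])/p['fy'],1]);return o+d*(z-o[2])/d[2]
def proj(p,X,s):
    T=np.array(p['T_tool_cam']);Rt=R.from_rotvec(s['orientation']).as_matrix()
    c=(Rt@T[:3,:3]).T@(np.array(X)-Rt@T[:3,3]-s['tool_pos']);return c[:2]/c[2]*[p['fx'],p['fy']]+[p['cx'],p['cy']]
E
python3 - <<'E'
from h import *
from plant import robot
p=robot.read_camera('top');s=robot.read_state()
f=lambda c,z:ray(p,(130+c[0]/3.3,110+c[1]/3.3),z)
pts={}
for n,c,z in(('guide',(370,289),.06),('keeper',(235,309),.06),('disc',(307,302),.047),('slot1',(270,277),.047),('slot2',(340,327),.047),('pegA',(320,268),.092),('pegB',(288,326),.092),('tab',(516,264),.06),('cap',(432,185),.018),('dish',(436,388),.015),('forc',(305,405),.009),('tbox',(725,290),.078),('timer',(286,190),.019),('bottle',(160,90),0.05),('jar',(350,70),.05),('yel',(620,185),.02)):
    pts[n]=f(c,z);print(n,pts[n].round(3))
d=pts['guide']-pts['keeper'];print(np.linalg.norm(d),np.degrees(np.arctan2(-d[1],-d[0])))
Rt=R.from_rotvec(s['orientation']).as_matrix();print(Rt.round(3)); print(np.array(p['rvec']))
w=robot.read_camera('wrist');print(w['fx'],np.array(w['T_tool_cam']).round(3))
E
```

```text
guide [ 0.587 -0.017  0.06 ]
keeper [0.568 0.116 0.06 ]
disc [0.576 0.046 0.047]
slot1 [0.601 0.084 0.047]
slot2 [0.551 0.013 0.047]
pegA [0.604 0.03  0.092]
pegB [0.547 0.06  0.092]
tab [ 0.612 -0.162  0.06 ]
cap [ 0.701 -0.079  0.018]
dish [ 0.492 -0.082  0.015]
forc [0.475 0.051 0.009]
tbox [ 0.582 -0.364  0.078]
timer [0.696 0.072 0.019]
bottle [0.794 0.198 0.05 ]
jar [0.814 0.004 0.05 ]
yel [ 0.7   -0.273  0.02 ]
0.13509670981915162 98.28847955824662
[[-0.97   0.243  0.   ]
 [ 0.243  0.97   0.   ]
 [-0.     0.    -1.   ]]
[ 2.1435063  -2.15032108  0.13535022]
308.27976045495006 [[ 0.    -0.963 -0.268  0.075]
 [ 1.    -0.     0.001 -0.   ]
 [-0.001 -0.268  0.963 -0.152]
 [ 0.     0.     0.     1.   ]]
```

```bash
python3 -m handwheel '[[1,-0.57,-0.47,0.03,0,0,0.376],[1,-0.57,-0.47,0.03,0,0,0.376],[1,-0.57,-0.47,0.03,0,0,0.376],[1,-0.57,-0.47,0.03,0,0,0.376],[1,-0.57,-0.47,0.03,0,0,0.376],[1,-0.57,-0.47,0.03,0,0,0.376],[1,-0.57,-0.47,0.03,0,0,0.376],[1,-0.57,-0.47,0.03,0,0,0.376],[1,-0.57,-0.47,0.03,0,0,0.376],[1,-0.57,-0.47,0.03,0,0,0.376],[1,-0.57,-0.47,0.03,0,0,0.376],[1,-0.57,-0.47,0.03,0,0,0.376],[1,-0.57,-0.47,0.03,0,0,0.376],[1,-0.57,-0.47,0.03,0,0,0.376],[1,-0.57,-0.47,0.03,0,0,0.376],[1,-0.57,-0.47,0.03,0,0,0.376]]' 20
python3 - <<'E'
from h import *
from plant import robot
s=robot.read_state();p=robot.read_camera('wrist')
print(s['tool_pos'],R.from_rotvec(s['orientation']).as_matrix().round(3),s['opening'],robot.tip_reach)
cv2.imwrite('pics/w1.png',cv2.resize(p['frame'][:,:,::-1],None,fx=1.5,fy=1.5))
E
```

```text
t: 2.9
tool_pos: [0.5842, -0.0115, 0.203]
orientation: [2.054, 2.377, 0.001]
force: [-1.0, 0.7, -0.7]
opening: 0.0006
gripper_force: 0.0
[ 0.58423191 -0.01153676  0.20303576] [[-0.145  0.989  0.001]
 [ 0.989  0.145  0.   ]
 [-0.     0.001 -1.   ]] 0.0006421122312352985 0.014
```

View pics/w1.png

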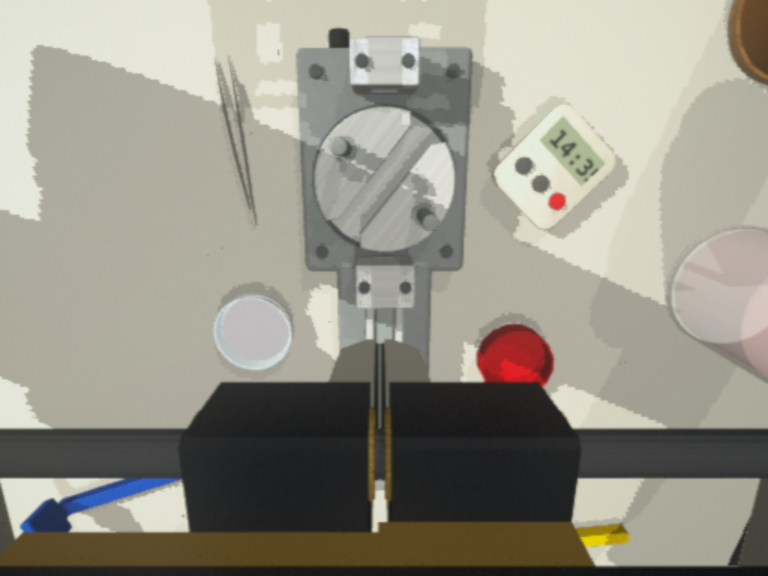

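Run:
```python
from h import *
from plant import robot
s=robot.read_state();p=robot.read_camera('wrist')
f=lambda u,v,z:ray(p,((u+.5)/1.5-.5,(v+.5)/1.5-.5),z,s)
g=f(384.5,288,.06);k=f(384.5,61,.06);d=f(385,179,.047)
x=(k-g)[:2];L=np.linalg.norm(x);x/=L;y=np.array([-x[1],x[0]]);c=g[:2]+x*(.067+(L-.136)/2)
print(g,k,d,L,np.degrees(np.arctan2(x[1],x[0])),c)
lk=lambda q:np.array([(q[:2]-c)@x,(q[:2]-c)@y])*1e3
for n,q in(('peg1',f(340,146,.092)),('peg2',f(425,212,.092)),('disc',d),('s1',f(421,123,.047)),('s2',f(345,223,.047)),('tcp',s['tool_pos'])):
    v=lk(q);print(n,v.round(1),np.hypot(*v).round(1),np.degrees(np.arctan2(v[1],v[0])).round(1))
```

```text
[ 0.58761239 -0.01576036  0.06      ] [0.56747229 0.1191931  0.06      ] [0.57784304 0.05300682 0.047     ] 0.13644800936213472 98.48802623923028 [0.57768995 0.05072732]
peg1 [21.  24.5] 32.3 49.4
peg2 [-14.5 -22.4] 26.7 -123.0
disc [ 2.2 -0.5] 2.3 -12.3
s1 [ 36.3 -23. ] 43.0 -32.4
s2 [-26.  26.] 36.8 135.0
tcp [-62.7   2.7] 62.7 177.6
```

```bash
python3 -m handwheel '[[1,0.023,0.032,0.03,0,0,0],[1,0.023,0.032,0.07,0,0,0],[1,0.023,0.032,0.1,0,0,0],[1,0.023,0.032,0.123,0,0,0],[1,0.023,0.032,0.123,0,0,0],[1,0.023,0.032,0.123,0,0,0]]'
python3 -m handwheel '[[1,0.004,0,0,0,0,0],[1,0.008,0,0,0,0,0],[1,0.012,0,0,0,0,0],[1,0.015,0,0,0,0,0],[1,0.018,0,0,0,0,0],[1,0.02,0,0,0,0,0],[1,0.022,0,0,0,0,0],[1,0.024,0,0,0,0,0],[1,0.024,0,0,0,0,0],[1,0.024,0,0,0,0,0]]'
python3 - <<'E'
from h import *
from plant import robot
s=robot.read_state();p=robot.read_camera('wrist');print(s['tool_pos'],s['force'])
cv2.imwrite('pics/w2.png',cv2.resize(p['frame'][:,:,::-1],None,fx=1.5,fy=1.5))
E
```

```text
t: 3.75
tool_pos: [0.6135, 0.0149, 0.0809]
orientation: [2.055, 2.375, 0.001]
force: [-0.2, 0.0, 0.1]
opening: 0.0005
gripper_force: 0.0
t: 5.0
tool_pos: [0.609, 0.0387, 0.0794]
orientation: [-2.055, -2.375, 0.001]
force: [0.6, -0.9, 0.7]
opening: 0.0006
gripper_force: 0.3
[0.60896694 0.03872405 0.07938282] [ 0.64490148 -0.9135883   0.74927392]
```

View pics/w2.png

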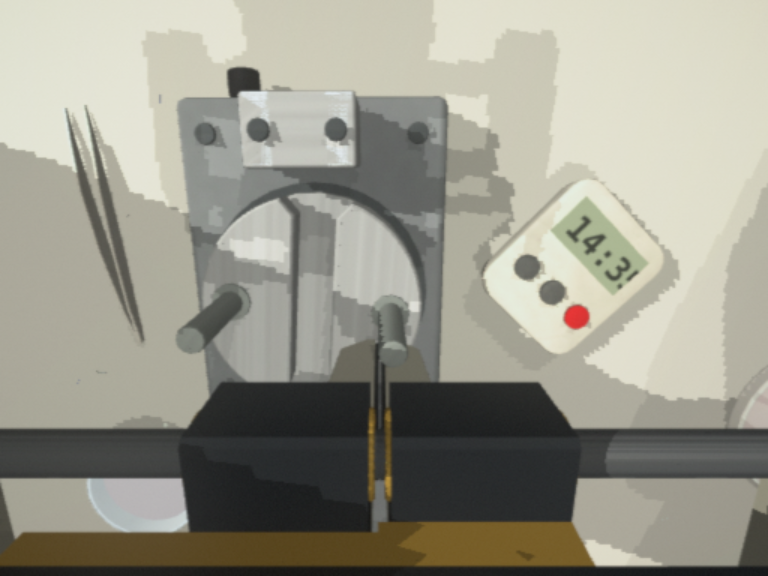

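The slot (about px 315, y 215–375) now runs nearly along the channel, with the pegs at bases (234,300) and (389,303). I'll measure what angle is left.

Run:
```python
from h import *
from plant import robot
s=robot.read_state();p=robot.read_camera('wrist')
f=lambda u,v,z:ray(p,((u+.5)/1.5-.5,(v+.5)/1.5-.5),z,s)
x=np.array([-.1475,.989]);x/=np.linalg.norm(x);y=np.array([-x[1],x[0]]);c=np.array([.5777,.0507])
lk=lambda q:np.array([(q[:2]-c)@x,(q[:2]-c)@y])*1e3
def L(n,a,b):
    a,b=lk(a),lk(b);d=b-a;print(n,a.round(1),b.round(1),np.degrees(np.arctan2(d[1],d[0])).round(1))
L('left edge',f(291,375,.047),f(291,215,.047));L('right',f(333,375,.047),f(339,220,.047))
L('pegtops',f(393,352,.092),f(190,338,.092)); L('pegbase',f(389,306,.047),f(234,303,.047))
L('keeper edge',f(245,165,.06),f(355,165,.06)); L('housing top edges',f(180,98,.024),f(445,98,.024));L('keeper y',f(258,129,.06),f(336,129,.06))
print('tcp',lk(s['tool_pos']))
```

```text
left edge [-30.3  10.2] [38.6  6.4] -3.1
right [-30.4  -8. ] [ 36.5 -12.4] -3.8
pegtops [ -0.8 -32.6] [ 4.3 32.4] 85.5
pegbase [  0.8 -32.3] [ 2.4 32.1] 88.6
keeper edge [57.6 19.4] [ 57.5 -19.8] -90.2
housing top edges [84.6 54.3] [ 84.2 -55.9] -90.2
keeper y [69.7 13.9] [ 69.6 -13.4] -90.2
tcp [-16.45498401 -29.15192397]
```

```bash
python3 -m handwheel '[[1,0.001,0,0,0,0,0],[1,0.002,0,0,0,0,0],[1,0.002,0,0,0,0,0],[1,0.002,0,0,0,0,0]]'
python3 - <<'E'
from h import *
from plant import robot
s=robot.read_state();p=robot.read_camera('wrist')
im=p['frame'][90:260,100:300,::-1]
cv2.imwrite('pics/w3.png',cv2.resize(im,None,fx=3.5,fy=3.5,interpolation=cv2.INTER_CUBIC));print(s['tool_pos'])
E
```

```text
t: 5.6
tool_pos: [0.6089, 0.0405, 0.0795]
orientation: [-2.056, -2.375, 0.0]
force: [-0.0, -0.5, -0.6]
opening: 0.0002
gripper_force: 0.6
[0.60893652 0.04053068 0.07947075]
```

View pics/w3.png

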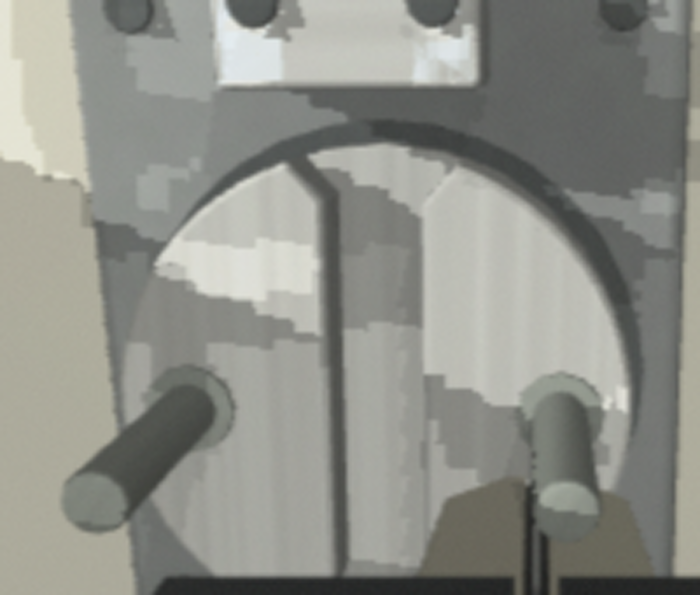

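The slot now shows from about crop (318,200)–(335,575) on the left edge to (423,205)–(428,570) on the right. I'll check the angle.

Run:
```python
from h import *
from plant import robot
s=robot.read_state();p=robot.read_camera('wrist')
f=lambda u,v,z:ray(p,(100+u/3.5-.36,90+v/3.5-.36),z,s)
x=np.array([-.1475,.989]);x/=np.linalg.norm(x);y=np.array([-x[1],x[0]]);c=np.array([.5777,.0507])
lk=lambda q:np.array([(q[:2]-c)@x,(q[:2]-c)@y])*1e3
def L(n,a,b):
    a,b=lk(a),lk(b);d=b-a;print(n,a.round(1),b.round(1),np.degrees(np.arctan2(d[1],d[0])).round(1))
L('left',f(335,575,.047),f(318,200,.047));L('right',f(428,480,.047),f(423,205,.047))
L('pegtops',f(568,512,.092),f(95,502,.092));L('pegbase',f(562,400,.047),f(192,405,.047))
print(lk(s['tool_pos']))
# bar push start in tool frame: lock(-228,0)
Rt=R.from_rotvec(s['orientation']).as_matrix()
w=np.r_[c+x*-.228,0.066+.004];print(Rt.T@(w-s['tool_pos']),w)
```

```text
left [-31.5   9.2] [38.2  8.3] -0.7
right [-12.6  -8.8] [37.3 -9.5] -0.8
pegtops [  0.2 -32.9] [ 2.  32.6] 88.4
pegbase [  2.5 -33.2] [ 1.9 32.9] 90.5
[-14.6611978  -29.37824164]
[-0.21346394 -0.02845972  0.0094703 ] [ 0.61133206 -0.17480584  0.07      ]
```

```bash
python3 -m handwheel '[[1,-0.008,0,0,0,0,0],[1,-0.008,0,-0.03,0,0,0],[1,-0.01,0,-0.06,0,0,0],[1,-0.06,-0.01,-0.06,0,0,0],[1,-0.12,-0.028,-0.06,0,0,0],[1,-0.18,-0.028,-0.06,0,0,0],[1,-0.218,-0.028,-0.06,0,0,0],[1,-0.218,-0.028,-0.06,0,0,0],[1,-0.218,-0.028,-0.03,0,0,0],[1,-0.218,-0.028,-0.01,0,0,0],[1,-0.218,-0.028,0.012,0,0,0],[1,-0.218,-0.028,0.012,0,0,0],[1,-0.218,-0.028,0.012,0,0,0]]'
python3 - <<'E'
from h import *
from plant import robot
s=robot.read_state();p=robot.read_camera('wrist');print(s['tool_pos'],s['force'])
cv2.imwrite('pics/w4.png',cv2.resize(p['frame'][:,:,::-1],None,fx=1.5,fy=1.5))
E
```

```text
t: 7.32
tool_pos: [0.613, -0.1791, 0.0682]
orientation: [2.055, 2.375, 0.0]
force: [0.5, -0.0, 0.7]
opening: 0.0004
gripper_force: 0.0
[ 0.61304239 -0.17914094  0.06819483] [ 0.52575567 -0.02719763  0.72117738]
```

View pics/w4.png

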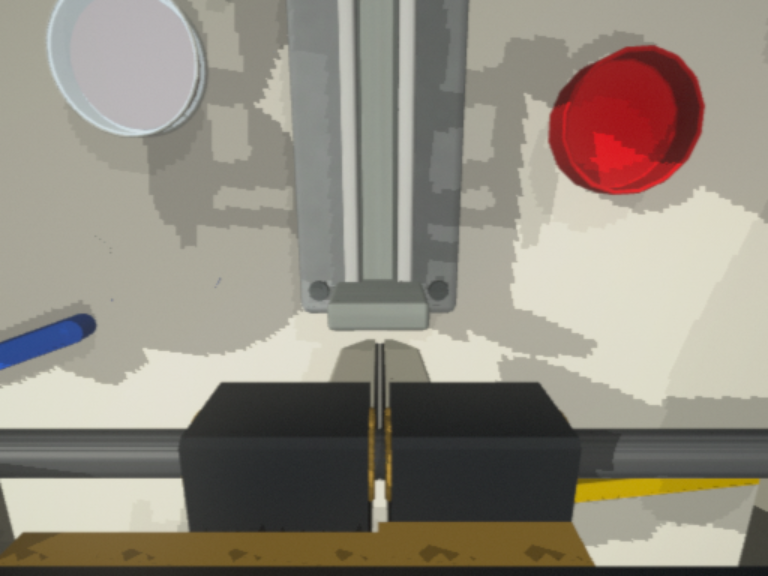

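The fingers stand squarely behind the steel tab (px 379,310). Pushing now.

```bash
python3 -m handwheel '[[1,0.006,0,0,0,0,0],[1,0.012,0,0,0,0,0],[1,0.018,0,0,0,0,0],[1,0.024,0,0,0,0,0],[1,0.03,0,0,0,0,0],[1,0.036,0,0,0,0,0],[1,0.042,0,0,0,0,0],[1,0.048,0,0,0,0,0],[1,0.054,0,0,0,0,0],[1,0.06,0,0,0,0,0],[1,0.06,0,0,0,0,0]]'
```

```text
t: 8.75
tool_pos: [0.6036, -0.1188, 0.0672]
orientation: [-2.055, -2.375, -0.0]
force: [-0.7, 0.7, 0.6]
opening: 0.0007
gripper_force: 0.0
```

```bash
python3 -m handwheel '[[1,0.006,0,0,0,0,0],[1,0.012,0,0,0,0,0],[1,0.018,0,0,0,0,0],[1,0.024,0,0,0,0,0],[1,0.03,0,0,0,0,0],[1,0.036,0,0,0,0,0],[1,0.042,0,0,0,0,0],[1,0.048,0,0,0,0,0],[1,0.054,0,0,0,0,0],[1,0.06,0,0,0,0,0],[1,0.064,0,0,0,0,0],[1,0.066,0,0,0,0,0]]'
python3 -m handwheel '[[1,0.001,0,0,0,0,0],[1,0.002,0,0,0,0,0],[1,0.003,0,0,0,0,0],[1,0.004,0,0,0,0,0]]'
```

```text
t: 10.25
tool_pos: [0.5946, -0.0543, 0.0676]
orientation: [2.056, 2.375, -0.0]
force: [0.3, -1.2, -1.5]
opening: 0.0005
gripper_force: 0.5
t: 10.75
tool_pos: [0.594, -0.0507, 0.0676]
orientation: [2.056, 2.375, -0.0]
force: [0.1, -1.4, -0.7]
opening: 0.0003
gripper_force: 0.5
```

```bash
python3 -m handwheel '[[1,0.001,0,0,0,0,0],[1,0.002,0,0,0,0,0],[1,0.003,0,0,0,0,0],[1,0.003,0,0,0,0,0]]'
python3 -m handwheel '[[1,0.001,0,0,0,0,0],[1,0.001,0,0,0,0,0]]'
python3 -m handwheel '[[1,0.001,0,0,0,0,0],[1,0.001,0,0,0,0,0]]'
```

```text
t: 11.25
tool_pos: [0.5937, -0.0488, 0.0676]
orientation: [2.055, 2.374, -0.002]
force: [0.4, -6.2, -2.0]
opening: 0.0008
gripper_force: 3.4
t: 11.5
tool_pos: [0.5937, -0.0488, 0.0677]
orientation: [2.055, 2.373, -0.003]
force: [2.5, -10.6, -2.6]
opening: 0.0005
gripper_force: 5.4
t: 11.75
tool_pos: [0.5937, -0.0487, 0.0677]
orientation: [2.055, 2.371, -0.004]
force: [2.0, -14.7, -4.1]
opening: 0.0007
gripper_force: 7.4
```

It has hit a hard stop at about lock x -101, near the expected -99.5. Backing off and up to look.

```bash
python3 -m handwheel '[[1,-0.005,0,0,0,0,0],[1,-0.02,0,0,0,0,0],[1,-0.04,0,0,0,0,0],[1,-0.06,0,-0.04,0,0,0],[1,-0.06,0,-0.09,0,0,0],[1,-0.06,0,-0.13,0,0,0],[1,-0.06,0,-0.13,0,0,0],[1,-0.06,0,-0.13,0,0,0]]'
python3 - <<'E'
from h import *
from plant import robot
s=robot.read_state();p=robot.read_camera('wrist');print(s['tool_pos'],s['force'])
im=p['frame'][:260,150:360,::-1]
cv2.imwrite('pics/w5.png',cv2.resize(im,None,fx=2.3,fy=2.3,interpolation=cv2.INTER_CUBIC))
E
```

```text
t: 12.75
tool_pos: [0.6017, -0.1057, 0.197]
orientation: [-2.056, -2.374, 0.0]
force: [0.2, -0.3, -0.2]
opening: 0.0006
gripper_force: 0.0
[ 0.6016942  -0.10573021  0.1970333 ] [ 0.17647282 -0.33580671 -0.17428725]
```

View pics/w5.png

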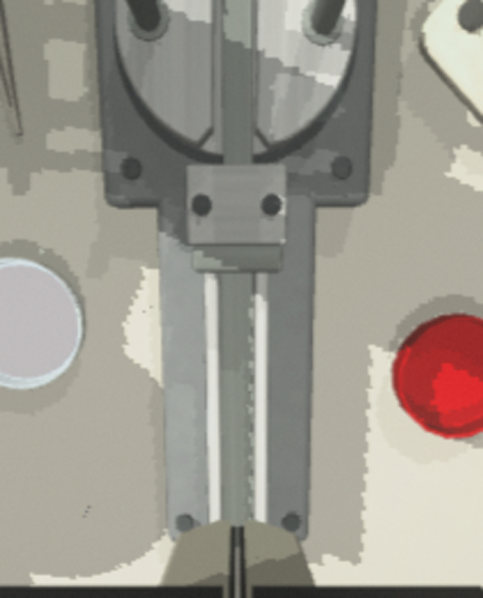

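The tab (crop px 237,257) sits flush on the guide's rear face and the bar runs through the aligned slot. The cap, dish, timer and forceps look undisturbed. The robot is clear of everything, so I'm handing in.

```bash
python3 -c "
from plant import robot
print(robot.close_job())"
```

```text
the job is handed in; nothing more can be done
None
```

I lined up the disc's slot by pushing peg_a, then pushed the bar through the disc and into the keeper until its tab stopped hard against the guide; the job was handed in at about 13 s with the robot clear, and no verdict came back.

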